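# Turn the desk organiser so the stamp faces front

### The job

Turn the rotating desk organiser by gently pushing the edge of its hexagonal tray with the fingertips, until the bay with the red-handled stamp faces squarely to the front, straight above the drawer with the brass knob. Grip and lift nothing, do not touch the things that stand in the tray, keep the drawer shut, leave the rest of the desk undisturbed and the tray at rest.

Things in the scene. Friction and masses are not known exactly. Their poses are not given: they have to be found in the camera images.
- organiser: Dark wooden square base of the organiser, 250 x 250 x 50 mm, fixed. Origin: centre of its underside on the desk top, on the tray's turning axis. Its -x axis points out of its front, the pale drawer front with a brass knob; the front looks toward the robot (-x of the desk) within about 20 degrees. z up.
- knob (a point): Tip of the drawer's brass knob (20 mm across, 22 mm proud of the base) in the middle of the front, 146 mm from the turning axis, 27 mm above the desk; it shows beyond the base also from above.
- tray: Open hexagonal tray of pale wood, regular, 208 mm across flats, 240 across corners. Origin: centre of its underside, 56 mm above the desk, 6 mm over the base's top, on its upright turning axis. Its walls, 6 mm thick, run from the underside to 44 mm above it. Its -x axis points through the middle of the stamp bay's side. Set right, its axes are parallel to organiser's.
- hub (a point): Top of the brass finial on the tray's hub (28 mm across), 120 mm above the desk, on the turning axis. The tray turns both ways without stops; a light drag (0.06 N m, about 1.3 N pushed 45 mm from the middle of a side) stops it within a few degrees when let go. Six dark partitions (5 mm thick, top 98 mm above the desk) run from hub to corners: six bays, one thing in each.
- stamp_edge (a point): Middle of the top outer edge of the tray's side at the stamp's bay, 104 mm from the turning axis, 100 mm above the desk. It turns with the tray.
- stamp_bay (a point): Centre of the felt floor of the stamp's bay, 65 mm from the turning axis, 65 mm above the desk. It turns with the tray.
- stamp: Loose hand stamp, standing upright in its bay: round brass mount 40 mm across on black rubber, red knob handle 31 mm across, 58 mm tall in all, about 90 g. Origin: centre of its underside, z up.
- ink: Loose dark blue ink jar with a black cap, 40 mm across, 52 mm tall, in another bay. Origin: centre of its underside.
- clip_cup: Loose empty white cup for clips, 44 mm across, 46 mm tall, in another bay. Origin: centre of its underside.
- tape: Loose yellowish roll of tape lying flat, 44 mm across, 19 mm tall, in another bay. Origin: centre of its underside.
- pin_tin: Loose green tin for pins, 40 mm across, 46 mm tall, in another bay. Origin: centre of its underside.
- weight: Loose brass paperweight, 42 mm across, 43 mm tall, in another bay. Origin: centre of its underside.
- drawer (a joint): Opening of the drawer in the front of the base (m), 0 shut; it slides out easily toward the front.
- mug: Bystander: blue mug, 80 mm across, 95 mm tall. Origin: centre of its underside.
- vase: Bystander: white vase, 136 mm across, 195 mm tall. Origin: centre of its underside.
- books: Bystander: two stacked books, 150 x 215 x 50 mm. Origin: centre of the underside.
- sculpture: Bystander: copper figure on a marble foot 70 x 110 mm, 154 mm tall. Origin: centre of its underside.
- stapler: Bystander: black and steel stapler, 130 x 34 x 52 mm. Origin: centre of its underside.
- card_box: Bystander: small wooden box of cards, 65 x 105 x 57 mm. Origin: centre of its underside.

How it is judged:
By the outcome, as a careful person would: the job done as asked, in the order asked, and still so for the second after the job is handed in, with the robot touching nothing.
It also fails if it takes over 56 s, if anything falls off the work surface, if the arm or the gripper's body presses on something with over 40 N, if the wrist force passes 120 N, or if a joint passes its speed limit or range.

### The arm

A 6-joint arm with a two-finger parallel gripper is mounted at the origin on the work surface. World frame = base frame: x ahead of the robot, y to its left, z up, the work surface at z = 0. Lengths are in mm, angles in rad, forces in N, time in s.
With the tool pointing down it reaches from about 300 to 775 mm from the base axis. Payload 14.6 kg.
Tool frame: the origin (TCP) lies between the finger pads; the fingertips stand manip.tip_reach ahead of it and the grasp point (between the pads) lies 5 mm behind it (manip.tip_reach is the distance from the TCP to the fingertips, in mm); z points along the fingers, y is the line along which they close (so a half turn about z gives the same grasp; the last joint's range is limited). The gripper opens to 94 mm and grips with 3 to 60 N. Pads are 16 mm wide; open, the fingers measure 119 mm over their backs; the gripper's body (75 mm by 177 mm) begins 78 mm behind the grasp point.
Start: joints at [1.168, 0.3, 1.521, -0, 1.321, -0.067], TCP at [181.236, 519.272, 219.446] pointing down, gripper open.
Joint ranges: [-3.03, 3.03], [-0.79, 2.21], [0.23, 2.52], [-1.04, 4.18], [0, 3.07], [-2.55, 2.55]. Speed limits (rad/s): [2.22, 2.22, 2.57, 3.14, 3.14, 3.14].

### API

Orientations are given as [roll, pitch, yaw] about the fixed x, y, z axes, in that order (R = Rz(yaw) Ry(pitch) Rx(roll)).
In Python, from cell import manip gives the robot as it stands. The module is installed in compiled form; this text tells all that it offers.
- The arm moves only by the shell command python3 -m creep 'ROWS' [FORCE]. ROWS is JSON, a list of rows, each a list of 3 entries, a list of its own where there are three numbers: the opening, from -1 (shut) to 1 (fully open), then the shift along the tool's x, y, z in cm, then the turn about the tool's z in units of 5 degrees (1.0 is 5 degrees). In form: [[grip, [tx, ty, tz], roll], ...]. A call has 1 to 12 rows; each row is the pose to reach, as a shift and turn from the pose commanded when the call began, along the tool's axes at that moment; what a row does not reach only later rows make up. A row lasts 1/10 s, in which the tool goes at most 50 mm and 8.59 degrees, less where a joint would pass 70% of its speed; a pose out of reach is approached as far as the arm can. A call with a gripper value outside its range is refused whole. The fingers move at their own pace and stop on an object; FORCE is the grip in N (left out, the last holds). Time passes only in rows, so rows that repeat a pose let the fingers close. It gives the time, the measured TCP pose, the force, the opening and the grip force at its end, in the units of the state.
- manip.read_state(): the state, without advancing time (a new reading comes with each control period).
- manip.camera(name): name is "scene" or "top" or "wrist"; returns the picture (420x560x3 uint8, red, green, blue); there is no depth.
- manip.camera_params(name): a dict with "fovy" (degrees; the focal length in pixels is half the picture's height over the tangent of half this angle, whatever the lens; pixels are square), "cx", "cy" (the principal point, pixels), "k1" (the pictures are not rectified: a ray, as slopes to the right and down, at radius r is drawn at 1 + k1 r^2 times it, then the intrinsics apply), "origin" and "attitude" of the camera in the world. Camera axes: x right, y down, z forward; pixel columns grow to the right and rows downward; lengths in mm; the calibration is good to about 2 mm. A picture is of the moment at which its call begins: read the wrist's pose just before it. camera_params takes no time and is no camera call; for the wrist camera it gives the pose at the moment of the call.
- manip.sign_off(): hands the job in; it is judged then, once.
The state is a dict: "clock": time; "joints": joint angles; "qd": joint speeds; "effort": joint torques, N m; "eef_pos": TCP position; "eef_rot": TCP orientation; "wrist_force": force on the tool from outside, world axes, zero at the start; "moment": the same for the moment, N m; "finger_gap": finger opening in mm; "finger_force": force on a finger pad.
Only numpy, scipy, OpenCV 4.12 (cv2) and the standard library are available. Lean on these libraries where they do the work, as an engineer would, in place of code of your own. Each camera call takes 0.05 s, during which the arm holds its last target. There are 200 camera calls.

## Working session

There is one attempt and no reset: what is moved stays moved. The work goes in short steps, Python scripts to look and compute and a shell command to move; the robot and the scene stay as the last step left them, time stands still between calls to the robot, and variables do not carry over. Pictures are saved under pics/ and viewed, at most 10 in all, crops included, and the job is handed in when it is done.

```bash
mkdir -p pics; python3 - <<'E'
from cell import manip
import cv2
for n in("top","scene"):
    p=manip.camera_params(n);print(n,p)
    cv2.imwrite(f"pics/{n}0.png",manip.camera(n)[:,:,::-1])
print(manip.tip_reach,manip.read_state())
E
```

```text
top {'fovy': 50.92353539565351, 'cx': 277.50400347364706, 'cy': 208.35159814054472, 'k1': 0.010555000500386469, 'origin': array([ 351.81997072,  -46.52966052, 1586.31813235]), 'attitude': array([-3.05018063e+00, -3.75719936e-04, -1.58075670e+00])}
scene {'fovy': 53.12293619392184, 'cx': 278.3820112269544, 'cy': 209.7895174966973, 'k1': -0.11877301530239011, 'origin': array([1172.22672484,  484.37418759,  887.16964998]), 'attitude': array([-2.30593575,  0.01587509,  2.22263852])}
14.0 {'clock': 0.1, 'joints': array([ 1.16843025e+00,  3.00391035e-01,  1.52153605e+00, -2.99468329e-05,
        1.32072358e+00, -6.65834131e-02]), 'qd': array([ 0.0011851 , -0.00011529, -0.00185897, -0.00023669,  0.00174191,
       -0.00242904]), 'effort': array([ 3.28467686e-04, -5.32638180e+01, -3.53286767e+01,  7.09886360e-02,
        2.34214577e-02, -5.71043961e-05]), 'eef_pos': array([181.13848708, 519.06683888, 218.9492945 ]), 'eef_rot': array([-3.14053505e+00, -4.14508871e-05,  2.80581740e+00]), 'wrist_force': array([-0.61954918, -0.78527423, -0.02239901]), 'moment': array([ 0.02019046,  0.0491974 , -0.03037669]), 'finger_force': 0.0, 'finger_gap': 94.07542559710996}
```

View pics/top0.png

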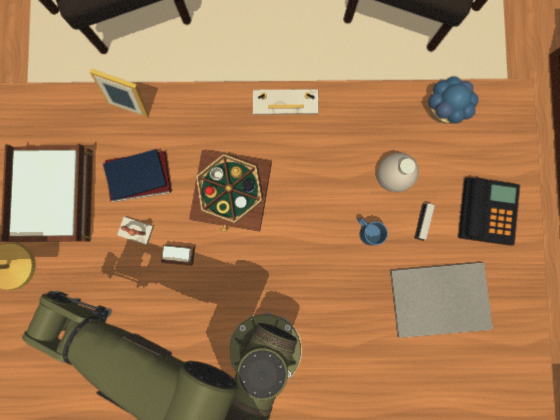

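View pics/scene0.png

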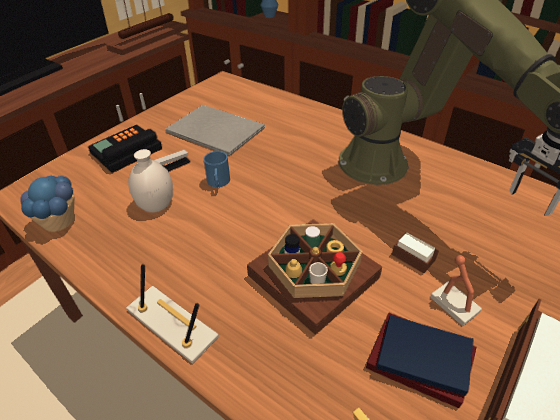

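The top view shows the organiser near pixel (230,188), with the knob at (225,228). The red stamp is at (210,191), on the +y side, so the tray needs a counter-clockwise turn. Next I'll measure it on a zoomed crop.

```bash
cat > h.py <<'E'
from cell import manip
import numpy as np, cv2
from scipy.spatial.transform import Rotation as Ro
def cam(n):
    p=manip.camera_params(n); f=210/np.tan(np.radians(p["fovy"]/2))
    return p,f,Ro.from_euler("xyz",p["attitude"]).as_matrix()
def world(n,u,v,z,c=None):
    p,f,R=c or cam(n); d=np.array([(u-p["cx"])/f,(v-p["cy"])/f]); s=d.copy()
    for _ in range(20): s=d/(1+p["k1"]*(s@s))
    r=R@[*s,1]; return p["origin"]+r*(z-p["origin"][2])/r[2]
def pix(n,P,c=None):
    p,f,R=c or cam(n); q=(np.atleast_2d(P)-p["origin"])@R; s=q[:,:2]/q[:,2:]
    s=s*(1+p["k1"]*(s**2).sum(1,keepdims=True)); return s*f+[p["cx"],p["cy"]]
def crop(n,u,v,w,h,k,name,img=None):
    img=manip.camera(n) if img is None else img
    cv2.imwrite(name,cv2.resize(img[v:v+h,u:u+w,::-1],None,fx=k,fy=k,interpolation=cv2.INTER_CUBIC))
E
python3 - <<'E'
from h import *
im=cv2.imread("pics/top0.png")[:,:,::-1]
crop("top",100,130,180,140,4,"pics/t1.png",im)
for n,u,v,z in [("hub",228.5,187.5,120),("knob",225.5,228,27),("stampish",210,191,120),("mug",373,233,95),("cardbox",177,254,57),("sculpt",135,230,20),("books",138,175,50)]: print(n,world("top",u,v,z).round(0))
print(pix("top",[0,0,0]))
E
```

```text
hub [558. 115. 120.]
knob [427. 136.  27.]
stampish [547. 177. 120.]
mug [ 402. -370.   95.]
cardbox [337. 299.  57.]
sculpt [423. 458.  20.]
books [615. 441.  50.]
[[265.05933515 349.74777209]]
```

View pics/t1.png

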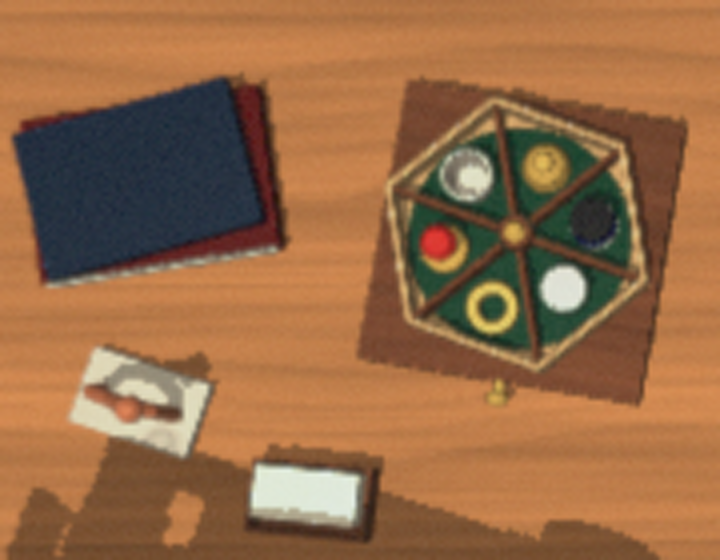

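```bash
cat > fit.py <<'E'
from h import *
from scipy.optimize import least_squares
C=cam("top")
hexa=lambda x,y,a:np.array([[x+120*np.cos(a+k),y+120*np.sin(a+k),100] for k in np.radians(np.arange(30,390,60))])
sq=lambda x,y,a:np.array([[x+176.8*np.cos(a+k),y+176.8*np.sin(a+k),50] for k in np.radians([45,135,225,315])])
def fit(model,uv,x0):
    uv=np.array(uv,float)
    def res(p):
        q=pix("top",model(*p),C); return np.array([q[np.argmin(((q-t)**2).sum(1))]-t for t in uv]).ravel()
    r=least_squares(res,x0); return r.x,np.sqrt(2*r.cost/len(uv))
E
python3 - <<'E'
from fit import *
g=lambda L:[(100+(u+.5)/4-.5,130+(v+.5)/4-.5) for u,v in L]
b,e=fit(sq,g([(408,80),(688,122),(640,404),(358,357)]),[556,115,-.15]);print("base",b,np.degrees(b[2]),e)
t,e=fit(hexa,g([(497,97),(628,142),(648,280),(540,370),(407,322),(388,187)]),[556,115,-.4]);print("tray",t,np.degrees(t[2])%60,e)
k=world("top",*g([(497,403)])[0],27,C);print("knob",k,np.degrees(np.arctan2(*(b[:2]-k[:2])[::-1])),np.hypot(*(b[:2]-k[:2])))
print("hub",world("top",*g([(514,232)])[0],120,C))
s=world("top",*g([(437,240)])[0],120,C);print("stamp dir",np.degrees(np.arctan2(*(s[:2]-t[:2])[::-1])))
E
```

```text
base [ 5.60535366e+02  1.15805407e+02 -1.70411097e-01] -9.763836637918276 0.3053424412443205
tray [ 5.59994687e+02  1.15220860e+02 -3.63218602e-01] 39.18910706948147 0.5573854554195153
knob [418.48551105 141.72582042  27.        ] -10.34121884255749 144.39539167974263
hub [557.63778182 116.41903198 120.        ]
stamp dir 97.36234489620516
```

```bash
python3 -m creep '[[-1,[-2,-1.6,0],0],[-1,[-5.5,-4.5,0],0],[-1,[-9.5,-7.9,0],0],[-1,[-13.5,-11.2,0],0],[-1,[-17.5,-14.6,0],0],[-1,[-21.5,-17.9,0],0],[-1,[-25.5,-21.2,0],0],[-1,[-29,-24.1,0],0],[-1,[-32.5,-27,0],0],[-1,[-35,-29.2,0],0],[-1,[-35.8,-29.8,0],0],[-1,[-35.8,-29.8,0],0]]' 10
python3 - <<'E'
from h import *
s=manip.read_state();print(s["joints"],s["eef_pos"],np.degrees(s["eef_rot"]),s["finger_gap"])
E
```

```text
clock: 1.3
eef_pos: [421.3, 119.2, 219.2]
eef_rot: [-3.141, -0.001, 2.804]
wrist_force: [-1.3, -0.8, 1.1]
finger_gap: 1.9
finger_force: 0.0
[ 1.92042804e-01  4.75410003e-02  1.81798130e+00  3.93092230e-05
  1.27670464e+00 -1.04076817e+00] [421.31194285 119.21476412 219.16055261] [-1.79983487e+02 -3.24448347e-02  1.60634208e+02] 1.9350474752432392
```

```bash
python3 -m creep '[[-1,[0,0,1.5],0],[-1,[0,0,3.5],0],[-1,[0,0,5.5],0],[-1,[0,0,7.5],0],[-1,[0,0,9.5],0],[-1,[0,0,11],0],[-1,[0,0,12.2],0],[-1,[0,0,13],0],[-1,[0,0,13.3],0],[-1,[0,0,13.3],0]]'
python3 - <<'E'
from h import *
crop("scene",220,180,220,160,3.5,"pics/s1.png")
crop("wrist",0,0,560,420,1,"pics/w1.png")
s=manip.read_state();print(s["eef_pos"],s["wrist_force"])
E
```

```text
clock: 2.3
eef_pos: [421.0, 120.2, 86.5]
eef_rot: [-3.142, -0.0, 2.806]
wrist_force: [-0.2, -0.7, -0.0]
finger_gap: 0.4
finger_force: 0.0
[421.31531295 120.09241587  86.96750552] [-0.83862318 -0.30785288  0.19126671]
```

View pics/s1.png

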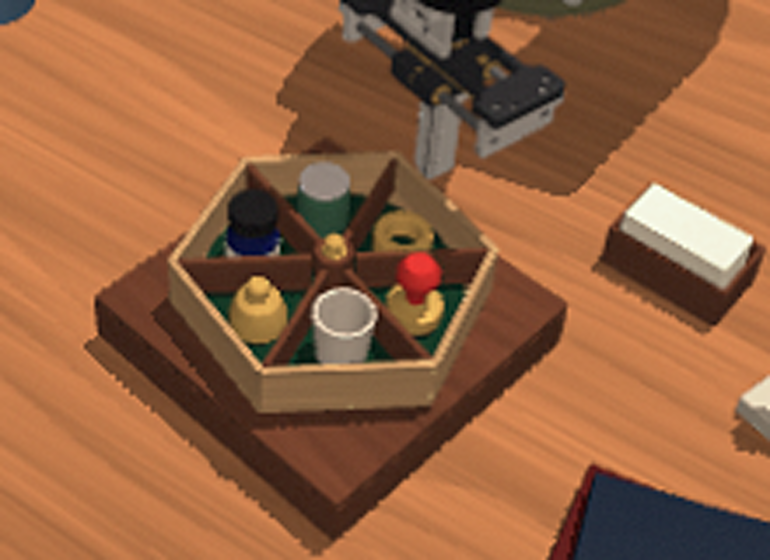

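The scene crop shows the closed fingers outside the front side (tape bay), with their tips below the rim and clear of everything. Next is the approach, then the arc numbers.

```bash
python3 -m creep '[[-1,[-0.4,0,0],0],[-1,[-0.8,0,0],0],[-1,[-1.2,0,0],0],[-1,[-1.5,0,0],0],[-1,[-1.8,0,0],0],[-1,[-2,0,0],0],[-1,[-2.0,0,0],0]]'
cat > arc.py <<'E'
from h import *
import sys
# rows for turning tool about the tray axis: start..end deg, in tool axes (cm, 5deg units)
c=np.array([559,115.7]); s=manip.read_state(); y=s["eef_rot"][2]; d=s["eef_pos"][:2]-c
X=np.array([np.cos(y),np.sin(y)]);Y=np.array([np.sin(y),-np.cos(y)])
print("tool frame",d@X,d@Y,"yaw",np.degrees(y),"q",s["joints"].round(2))
for a in np.linspace(0,float(sys.argv[1]),int(sys.argv[2])+1)[1:]:
    t=np.radians(a);R=np.array([[np.cos(t),-np.sin(t)],[np.sin(t),np.cos(t)]]);e=R@d-d
    print(f"[-1,[{e@X/10:.2f},{e@Y/10:.2f},0],{-a/5:.2f}],",end="")
E
python3 arc.py 22 12
```

```text
clock: 3.1
eef_pos: [437.7, 112.9, 85.9]
eef_rot: [-3.139, -0.006, 2.806]
wrist_force: [-18.0, -2.1, 10.5]
finger_gap: 0.4
finger_force: 8.0
tool frame 113.56887085825775 -42.59342555851511 yaw 160.74380076865378 q [ 0.17  0.26  1.92  0.    0.97 -1.06]
[-1,[-0.14,-0.36,0],-0.37],[-1,[-0.30,-0.72,0],-0.73],[-1,[-0.46,-1.07,0],-1.10],[-1,[-0.64,-1.41,0],-1.47],[-1,[-0.82,-1.75,0],-1.83],[-1,[-1.02,-2.09,0],-2.20],[-1,[-1.23,-2.42,0],-2.57],[-1,[-1.45,-2.74,0],-2.93],[-1,[-1.68,-3.05,0],-3.30],[-1,[-1.92,-3.36,0],-3.67],[-1,[-2.16,-3.65,0],-4.03],[-1,[-2.42,-3.94,0],-4.40],
```

```bash
python3 - <<'E'
from h import *
a=manip.camera("top")[150:230,180:280]; b=manip.camera("scene")[190:310,240:400]
o=np.zeros((560,800,3),np.uint8)
o[:320,:400]=cv2.resize(a,(400,320),interpolation=2); o[:300,400:]=cv2.resize(b,(400,300),interpolation=2)
w=manip.camera("wrist"); o[320:,:320]=cv2.resize(w,(320,240)); 
cv2.imwrite("pics/m1.png",o[:,:,::-1]); s=manip.read_state();print(s["wrist_force"],s["moment"],s["finger_force"],s["eef_pos"])
E
```

```text
[-17.54668942  -2.1875069    9.00273483] [-0.46894933  2.95933934 -0.12709913] 7.7416860312223434 [437.7500528  112.99406786  85.90055235]
```

View pics/m1.png

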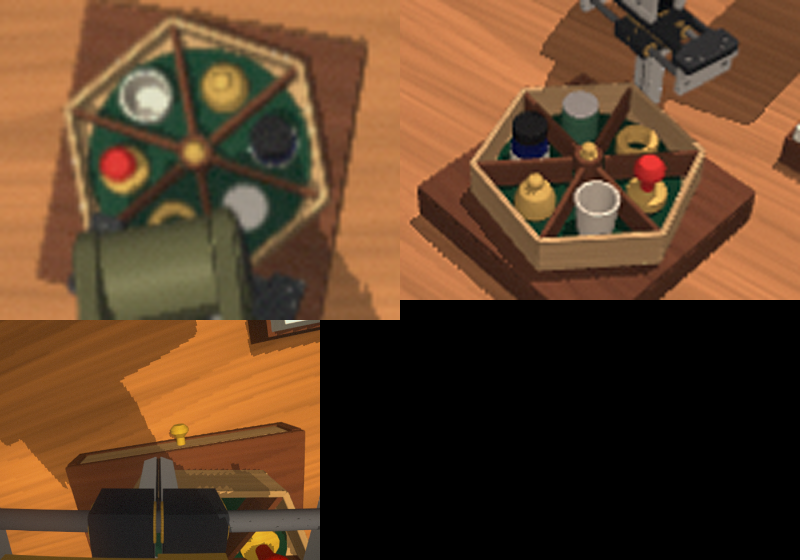

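The finger is flat on the wall, but the straight push jams because the friction cone includes the axis. I'll relieve the preload and move along the arc instead.

```bash
python3 -m creep '[[-1,[0.15,0,-0.05],0],[-1,[0.15,0,-0.05],0],[-1,[0,-0.36,-0.05],-0.36],[-1,[-0.15,-0.72,-0.05],-0.72],[-1,[-0.31,-1.07,-0.05],-1.1],[-1,[-0.49,-1.41,-0.05],-1.45],[-1,[-0.67,-1.75,-0.05],-1.8],[-1,[-0.87,-2.09,-0.05],-2.2],[-1,[-1.08,-2.42,-0.05],-2.55],[-1,[-1.25,-2.65,-0.05],-2.8],[-1,[-1.3,-2.74,-0.05],-2.93],[-1,[-1.3,-2.74,-0.05],-2.93]]'
python3 arc.py 22 11; python3 - <<'E'
from h import *
crop("top",180,150,100,80,4,"pics/t2.png")
E
```

```text
clock: 4.45
eef_pos: [443.1, 83.1, 86.8]
eef_rot: [-3.141, -0.0, 3.061]
wrist_force: [-3.3, -2.7, -1.4]
finger_gap: 0.5
finger_force: 1.4
tool frame 112.92186527464165 -41.82993591460928 yaw 175.40043609337877 q [ 0.1   0.25  1.93 -0.    0.96 -1.39]
[-1,[-0.15,-0.39,0],-0.40],[-1,[-0.32,-0.78,0],-0.80],[-1,[-0.50,-1.16,0],-1.20],[-1,[-0.69,-1.53,0],-1.60],[-1,[-0.90,-1.90,0],-2.00],[-1,[-1.12,-2.26,0],-2.40],[-1,[-1.35,-2.61,0],-2.80],[-1,[-1.59,-2.95,0],-3.20],[-1,[-1.85,-3.28,0],-3.60],[-1,[-2.11,-3.61,0],-4.00],[-1,[-2.39,-3.93,0],-4.40],
```

View pics/t2.png

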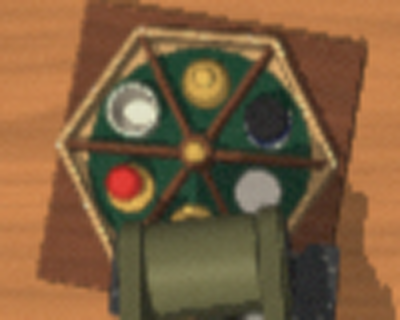

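The tray has turned about 15° with light force and is following the finger. I'll carry on with the arc.

```bash
python3 -m creep '[[-1,[-0.07,-0.2,0],-0.2],[-1,[-0.23,-0.58,0],-0.5],[-1,[-0.4,-0.96,0],-0.9],[-1,[-0.6,-1.34,0],-1.25],[-1,[-0.8,-1.71,0],-1.6],[-1,[-1.02,-2.08,0],-1.9],[-1,[-1.25,-2.44,0],-2.25],[-1,[-1.49,-2.79,0],-2.6],[-1,[-1.74,-3.12,0],-2.95],[-1,[-2.0,-3.45,0],-3.3],[-1,[-2.2,-3.7,0],-3.55],[-1,[-2.3,-3.82,0],-3.7]]'
python3 arc.py 20 12; python3 - <<'E'
from h import *
crop("top",170,140,120,100,6,"pics/t3.png")
E
```

```text
clock: 5.7
eef_pos: [463.4, 43.1, 87.1]
eef_rot: [-3.141, 0.001, -2.898]
wrist_force: [-1.7, 1.3, -1.6]
finger_gap: 0.3
finger_force: 0.3
tool frame 110.25332924101467 -47.349526300903676 yaw -166.03463555739282 q [ 0.01  0.28  1.89  0.    0.97 -1.8 ]
[-1,[-0.14,-0.32,0],-0.33],[-1,[-0.29,-0.63,0],-0.67],[-1,[-0.45,-0.94,0],-1.00],[-1,[-0.62,-1.25,0],-1.33],[-1,[-0.80,-1.55,0],-1.67],[-1,[-0.99,-1.84,0],-2.00],[-1,[-1.19,-2.13,0],-2.33],[-1,[-1.39,-2.41,0],-2.67],[-1,[-1.60,-2.69,0],-3.00],[-1,[-1.82,-2.96,0],-3.33],[-1,[-2.05,-3.23,0],-3.67],[-1,[-2.28,-3.49,0],-4.00],
```

View pics/t3.png

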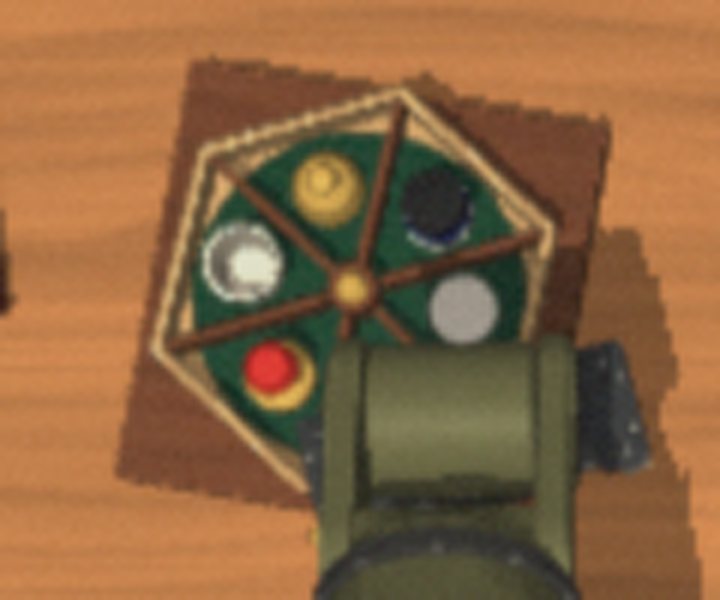

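```bash
python3 - <<'E'
from fit import *
g=lambda L:[(170+(u+.5)/6-.5,140+(v+.5)/6-.5) for u,v in L]
t,e=fit(hexa,g([(402,92),(552,224),(155,350),(205,152)]),[559,115,np.radians(16)]);print("tray",t,np.degrees(t[2])%60,e)
b,e=fit(sq,g([(190,60),(610,120),(116,478)]),[559,115,-.17]);print("base",b,np.degrees(b[2]),e)
E
```

```text
tray [5.59087790e+02 1.16184966e+02 2.97673128e-01] 17.055413916664094 0.9006127541187805
base [ 5.61384750e+02  1.16224228e+02 -1.60650782e-01] -9.204611758340723 0.3429533140686584
```

The stamp side is now at about 137° and the target is about 170.4°, so roughly 33° remain. Next I'll move about 20°.

```bash
python3 -m creep '[[-1,[-0.1,-0.22,0],-0.2],[-1,[-0.25,-0.55,0],-0.5],[-1,[-0.43,-0.9,0],-0.8],[-1,[-0.62,-1.25,0],-1.1],[-1,[-0.8,-1.55,0],-1.4],[-1,[-0.99,-1.84,0],-1.7],[-1,[-1.19,-2.13,0],-1.95],[-1,[-1.39,-2.41,0],-2.2],[-1,[-1.6,-2.69,0],-2.45],[-1,[-1.82,-2.96,0],-2.7],[-1,[-2.05,-3.23,0],-2.95],[-1,[-2.17,-3.36,0],-3.1]]'
python3 arc.py 15 10; python3 - <<'E'
from h import *
crop("top",170,140,120,100,6,"pics/t4.png")
E
```

```text
clock: 6.95
eef_pos: [492.5, 15.7, 86.9]
eef_rot: [-3.142, 0.0, -2.627]
wrist_force: [-1.4, -0.9, 0.3]
finger_gap: 0.7
finger_force: 0.5
tool frame 107.15440689677845 -54.30877758888815 yaw -150.5132053091301 q [-0.04  0.33  1.82 -0.    0.99 -2.13]
[-1,[-0.15,-0.28,0],-0.30],[-1,[-0.30,-0.55,0],-0.60],[-1,[-0.46,-0.82,0],-0.90],[-1,[-0.63,-1.09,0],-1.20],[-1,[-0.80,-1.35,0],-1.50],[-1,[-0.98,-1.61,0],-1.80],[-1,[-1.17,-1.86,0],-2.10],[-1,[-1.36,-2.11,0],-2.40],[-1,[-1.56,-2.35,0],-2.70],[-1,[-1.77,-2.59,0],-3.00],
```

View pics/t4.png

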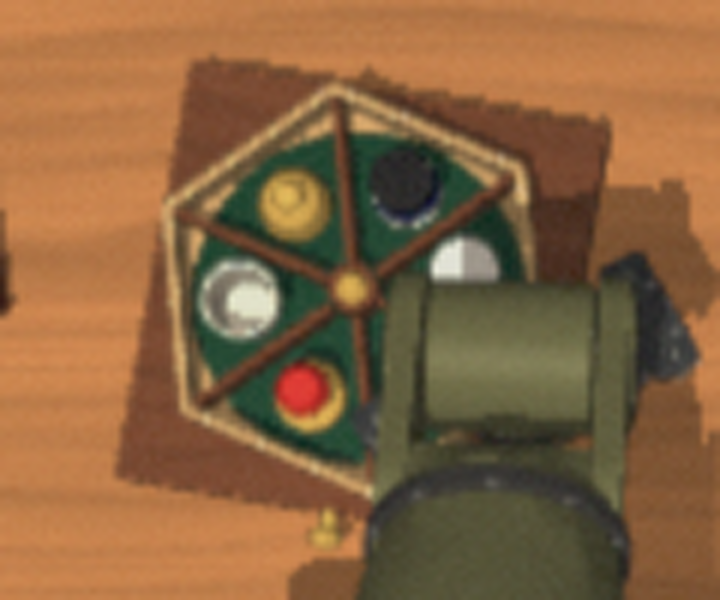

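```bash
cat > ang.py <<'E'
from fit import *
def rim(a,inset):
    k=np.arange(6)*np.pi/3+a; s=np.linspace(-45,45,31); r=104-inset
    return np.concatenate([np.c_[r*np.cos(j)-s*np.sin(j),r*np.sin(j)+s*np.cos(j)] for j in k])
def tray(im,c=(559.6,115.9),vis=None):
    g=cv2.GaussianBlur(im.astype(np.float32),(0,0),.6).sum(2); best=[]
    for dx in (-3,-1.5,0,1.5,3):
      for dy in (-3,-1.5,0,1.5,3):
        for a in np.arange(0,60,.25):
            v=[]
            for ins in (3,-9):
                q=rim(np.radians(a),ins)+c+[dx,dy]; P=np.c_[q,np.full(len(q),100.)]
                if vis is not None: P=P[np.repeat([vis(x) for x in np.radians(a)+np.arange(6)*np.pi/3],31)]
                m=pix("top",P,C).astype(np.float32); v.append(cv2.remap(g,m[:,:1],m[:,1:],cv2.INTER_CUBIC).mean())
            best.append((v[0]-v[1],a,dx,dy))
    return max(best)
E
python3 - <<'E'
from ang import *
g=lambda L:[(170+(u+.5)/6-.5,140+(v+.5)/6-.5) for u,v in L]
t,e=fit(hexa,g([(338,84),(522,162),(168,205),(187,410)]),[559,115,np.radians(38)]);print("tray",t,np.degrees(t[2])%60,e)
print(tray(cv2.imread("pics/top0.png")))
far=lambda x:np.cos(x-np.radians(30))>-.3
print(tray(manip.camera("top"),vis=far))
E
```

```text
tray [560.81148641 114.8189111    0.62912324] 36.046106282830564 0.7725058607929312
(np.float32(169.47865), np.float64(39.25), 0, 3)
(np.float32(162.90952), np.float64(35.5), 0, 1.5)
```

```bash
python3 -m creep '[[-1,[-0.15,-0.28,0],-0.2],[-1,[-0.3,-0.55,0],-0.4],[-1,[-0.46,-0.82,0],-0.6],[-1,[-0.63,-1.09,0],-0.8],[-1,[-0.8,-1.35,0],-1.0],[-1,[-0.98,-1.61,0],-1.2],[-1,[-1.13,-1.81,0],-1.35],[-1,[-1.23,-1.94,0],-1.45],[-1,[-1.3,-2.03,0],-1.5],[-1,[-1.36,-2.11,0],-1.5],[-1,[-1.36,-2.11,0],-1.5]]'
python3 arc.py 6 6; python3 - <<'E'
from ang import *
far=lambda x:np.cos(x-np.radians(40))>-.3
im=manip.camera("top");print(tray(im,vis=far)); crop("top",170,140,120,100,6,"pics/t5.png",im)
E
```

```text
clock: 8.15
eef_pos: [514.5, 3.9, 86.9]
eef_rot: [-3.141, -0.0, -2.497]
wrist_force: [-1.5, -4.9, -1.3]
finger_gap: 0.7
finger_force: 2.6
tool frame 102.78368349906307 -62.634136333509865 yaw -143.07743330450327 q [-0.06  0.38  1.75 -0.    1.01 -2.28]
[-1,[-0.11,-0.18,0],-0.20],[-1,[-0.22,-0.35,0],-0.40],[-1,[-0.34,-0.53,0],-0.60],[-1,[-0.46,-0.70,0],-0.80],[-1,[-0.59,-0.87,0],-1.00],[-1,[-0.71,-1.04,0],-1.20],(np.float32(162.05176), np.float64(47.75), 0, 1.5)
```

```bash
python3 - <<'E'
from ang import *
im=cv2.imread("pics/top0.png"); g=cv2.GaussianBlur(im.astype(np.float32),(0,0),.6).sum(2); best=[]
s=np.linspace(-112,112,60)
for dx in np.arange(-3,5,1):
  for dy in np.arange(-3,5,1):
    for a in np.arange(-14,-5,.25):
      v=[]
      for r in (120,130):
        q=np.concatenate([np.c_[r*np.cos(j)-s*np.sin(j),r*np.sin(j)+s*np.cos(j)] for j in np.radians(a)+np.arange(4)*np.pi/2])+[559.6+dx,115.9+dy]
        m=pix("top",np.c_[q,np.full(len(q),50.)],C).astype(np.float32); v.append(cv2.remap(g,m[:,:1],m[:,1:],1).mean())
      best.append((v[1]-v[0],a,dx,dy))
print(sorted(best)[-6:])
E
```

```text
[(np.float32(115.248474), np.float64(-10.25), np.int64(2), np.int64(-2)), (np.float32(115.31291), np.float64(-10.0), np.int64(2), np.int64(-2)), (np.float32(115.60069), np.float64(-10.5), np.int64(2), np.int64(-1)), (np.float32(115.68822), np.float64(-9.75), np.int64(2), np.int64(-1)), (np.float32(116.03322), np.float64(-10.25), np.int64(2), np.int64(-1)), (np.float32(116.04701), np.float64(-10.0), np.int64(2), np.int64(-1))]
```

Base yaw is about −9.9°, so the target is about 50.1° and about 2.4° remain.

```bash
python3 -m creep '[[-1,[-0.11,-0.18,0],0],[-1,[-0.2,-0.31,0],0],[-1,[-0.25,-0.4,0],0],[-1,[-0.28,-0.45,0],0],[-1,[-0.28,-0.45,0],0]]'
python3 - <<'E'
from ang import *
far=lambda x:np.cos(x-np.radians(40))>-.3
print(tray(manip.camera("top"),vis=far))
E
```

```text
clock: 8.7
eef_pos: [519.3, 1.9, 86.9]
eef_rot: [-3.141, -0.001, -2.497]
wrist_force: [-2.5, -6.7, -0.9]
finger_gap: 0.4
finger_force: 3.1
(np.float32(159.36479), np.float64(50.5), 0, 1.5)
```

```bash
python3 -m creep '[[-1,[0.15,-0.03,0],0],[-1,[0.5,-0.1,0],0],[-1,[1.2,-0.25,0],0],[-1,[2.2,-0.5,0],0],[-1,[3.2,-0.75,0],0],[-1,[4,-1,-1],0],[-1,[5,-1.2,-3],0],[-1,[7,-1.5,-6],0],[-1,[9,-2,-9],0],[-1,[11,-2.5,-11],0],[-1,[12,-2.8,-12],0],[-1,[12,-2.8,-12],0]]'
python3 - <<'E'
from ang import *
im=manip.camera("top");far=lambda x:np.cos(x-np.radians(80))>-.3
print(tray(im),tray(im,vis=far)); crop("top",130,120,160,130,5,"pics/t6.png",im)
E
```

```text
clock: 9.95
eef_pos: [440.1, -93.1, 208.3]
eef_rot: [-3.14, 0.002, -2.499]
wrist_force: [0.2, 0.7, -0.5]
finger_gap: 0.3
finger_force: 0.0
(np.float32(168.72827), np.float64(50.75), 0, 3) (np.float32(157.55396), np.float64(50.5), 0, 1.5)
```

View pics/t6.png

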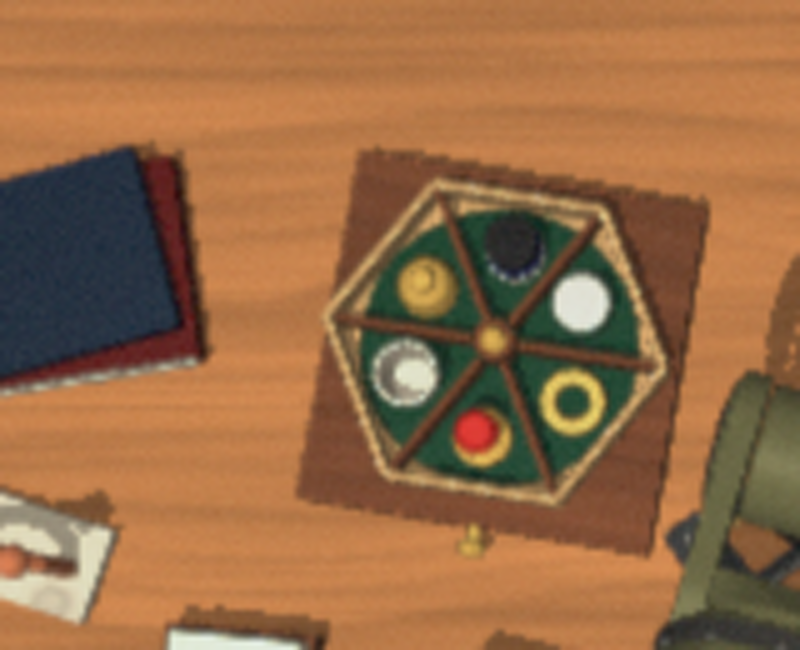

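The final view shows the red stamp at pixel (477,432) straight above the knob at (473,540). The tray's front edge is parallel to the base to within about 0.6°, the drawer is shut, and the arm is clear.

```bash
python3 -c "
from cell import manip
print(manip.sign_off())"
```

```text
the job is handed in; nothing more can be done
None
```

The job is handed in after about 10 s of robot time: the stamp bay faces squarely to the front above the brass knob (measured within about 0.6°), the drawer is shut, the tray is at rest, and the arm is clear of everything; the first straight push jammed briefly at about 20 N on the tray wall before I switched to an arc.

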